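# Make up two pastry-station kits

## Task

Make up the two pastry kits from the stock on the counter: the three-compartment tray gets the small round pastry ring, the white ramekin and the sugar shaker; the two-compartment tray gets the square pastry frame and the glass jar. Each thing stands upright on the tray's floor in a compartment of its own (whichever of that tray's you like), set down gently and never dropped. Leave the low wide ring and the two piping nozzles where they stand.

Things in the scene. Friction and masses are not known exactly. Their poses are not given: they have to be found in the camera images.
- tray3: The three-compartment tray: steel kit tray with a single row of 3 square compartments, 274 x 94 mm and 12 mm high over all; it does not move. Origin: centre of its underside, on the counter; its x runs along the row, y across it, z up. Each compartment is 86 x 86 mm inside, floor 3 mm above the counter, walls and dividers 4 mm thick, their top 12 mm above the counter. Compartment centres lie at x = -90, 0 and +90 mm, y = 0 in the tray's frame.
- tray2: The two-compartment tray: steel kit tray with a single row of 2 square compartments, 184 x 94 mm and 12 mm high over all; it does not move. Origin: centre of its underside, on the counter; its x runs along the row, y across it, z up. Each compartment is 86 x 86 mm inside, floor 3 mm above the counter, walls and dividers 4 mm thick, their top 12 mm above the counter. Compartment centres lie at x = -45 and +45 mm, y = 0 in the tray's frame.
- ring_mid (a point): the small round pastry ring: upright steel tube open at both ends, 56 mm outer diameter, 50 mm high, wall 2.5 mm, about 70 g. The point is at its centre, half-way up; z is up.
- frame_mid (a point): the square pastry frame: steel, open at top and bottom, 52 x 52 mm outside, 50 mm high, wall 3 mm, about 90 g. The point is at its centre, half-way up; z is up. Its x and y axes are square to its sides.
- ramekin_mid (a point): the white porcelain ramekin: round open dish with fluted straight sides, 64 mm outer diameter, 50 mm high, about 160 g. The point is at its centre, half-way up; z is up.
- shaker_mid (a point): the sugar shaker: aluminium cylinder 54 mm in diameter with a steel dome pierced with small holes; 70 mm high in all, of which the straight side is the lower 54 mm, about 150 g. The point is at its centre, half-way up; z is up.
- jar_mid (a point): the glass spice jar: closed, brown contents, 50 mm in diameter, black lid 49 mm in diameter on top; 62 mm high in all, of which the straight glass is the lower 46 mm, about 160 g. The point is at its centre, half-way up; z is up.
- widering_mid (a point): the low wide steel ring, not wanted: 82 mm outer diameter, 22 mm high, loose; to be left where it stands. The point is at its centre, half-way up; z is up.
- nozzle1_mid (a point): a steel piping nozzle, not wanted: small cone standing on its wide end, 26 mm in diameter at the foot, 36 mm high, loose; to be left where it stands. The point is at its centre, half-way up; z is up.
- nozzle2_mid (a point): the second steel piping nozzle, the same as the first; to be left where it stands. The point is at its centre, half-way up; z is up.
Mind the look-alikes: they are no part of the job. What is shaped like the part that bears shaker_mid but green or purple is not meant.

How it is judged (in metres and radians):
At the end, for the whole second after the job is handed in: Each thing is in its kit's tray, in a compartment of its own (within 22 mm of its centre along and across), on the floor (within 4 mm), upright within 0.1 rad, released and at rest; the wide ring and both nozzles are within 30 mm of where they began ((x of ring_mid in the frame of tray3 between -0.112 and -0.068 m or x of ring_mid in the frame of tray3 between -0.022 and 0.022 m or x of ring_mid in the frame of tray3 between 0.068 and 0.112 m) and y of ring_mid in the frame of tray3 between -0.022 and 0.022 m and z of ring_mid in the frame of tray3 between 0.024 and 0.032 m and angle between each of ring_mid, ramekin_mid, shaker_mid, frame_mid, jar_mid's own z axis and vertical below 0.1 rad and linear speed of each of ring, ramekin, shaker, frame, jar below 0.02 m/s and angular speed of each of ring, ramekin, shaker, frame, jar below 0.2 rad/s and (x of ramekin_mid in the frame of tray3 between -0.112 and -0.068 m or x of ramekin_mid in the frame of tray3 between -0.022 and 0.022 m or x of ramekin_mid in the frame of tray3 between 0.068 and 0.112 m) and y of ramekin_mid in the frame of tray3 between -0.022 and 0.022 m and z of ramekin_mid in the frame of tray3 between 0.024 and 0.032 m and (x of shaker_mid in the frame of tray3 between -0.112 and -0.068 m or x of shaker_mid in the frame of tray3 between -0.022 and 0.022 m or x of shaker_mid in the frame of tray3 between 0.068 and 0.112 m) and y of shaker_mid in the frame of tray3 between -0.022 and 0.022 m and z of shaker_mid in the frame of tray3 between 0.034 and 0.042 m and (x of frame_mid in the frame of tray2 between -0.067 and -0.023 m or x of frame_mid in the frame of tray2 between 0.023 and 0.067 m) and y of frame_mid in the frame of tray2 between -0.022 and 0.022 m and z of frame_mid in the frame of tray2 between 0.024 and 0.032 m and (x of jar_mid in the frame of tray2 between -0.067 and -0.023 m or x of jar_mid in the frame of tray2 between 0.023 and 0.067 m) and y of jar_mid in the frame of tray2 between -0.022 and 0.022 m and z of jar_mid in the frame of tray2 between 0.03 and 0.038 m and distance of each of widering_mid, nozzle1_mid, nozzle2_mid from where it was at the start of the episode below 0.03 m); the robot touches nothing.
It fails at once if a kit thing is dropped: it falls, out of the fingers, at over 0.8 m/s ((linear speed of ring above 0.8 m/s and contact force between ring and the fingers below 0.05 N) or (linear speed of ramekin above 0.8 m/s and contact force between ramekin and the fingers below 0.05 N) or (linear speed of shaker above 0.8 m/s and contact force between shaker and the fingers below 0.05 N) or (linear speed of frame above 0.8 m/s and contact force between frame and the fingers below 0.05 N) or (linear speed of jar above 0.8 m/s and contact force between jar and the fingers below 0.05 N)).
It fails at once if the wide ring or a nozzle is moved by more than 30 mm (distance of any of widering_mid, nozzle1_mid, nozzle2_mid from where it was at the start of the episode above 0.03 m).
It also fails if it takes over 144 s, if anything falls off the work surface, if the arm or the gripper's body presses on something with over 40 N, if the wrist force passes 120 N, or if a joint passes its speed limit or range.

## Robot

A 7-joint arm with a two-finger parallel gripper is mounted at the origin on the work surface. World frame = base frame: x ahead of the robot, y to its left, z up, the work surface at z = 0. Lengths are in m, angles in degrees, forces in N, time in s.
With the tool pointing down it reaches from about 0.4 to 0.75 m from the base axis. Payload 19.5 kg.
Tool frame: the origin (TCP) lies between the finger pads; the fingertips stand 19 mm ahead of it and the grasp point (between the pads) is the TCP; z points along the fingers, y is the line along which they close (so a half turn about z gives the same grasp; the last joint's range is limited). The gripper opens to 85 mm and grips with 20 to 120 N. Pads are 22 mm wide; open, the fingers measure 114 mm over their backs; the gripper's body (76 mm by 85 mm) begins 54 mm behind the grasp point. The pads swing forward as they close: fully open they stand 13 mm farther back than shut.
Start: joints at [-71.259, 40.479, -1.581, 85.061, 1.261, 54.483, -4.326], TCP at [0.207, 0.536, 0.25] pointing down, gripper open.
Joint ranges: [-155.06, 155.06], [-18.47, 123.98], [-90, 86.84], [0, 140.48], [-83.41, 263.41], [0, 116], [-161.91, 161.91]. Speed limits (degrees/s): [108.29, 108.29, 147.25, 147.25, 172.46, 172.46, 172.46].

## Interface

Orientations are given as [roll, pitch, yaw] about the fixed x, y, z axes, in that order (R = Rz(yaw) Ry(pitch) Rx(roll)).
In Python, from bench import arm gives the robot as it stands.
- The arm moves only by the tool jog_arm, never from a script. Its arguments are lists of equal length, an entry for each row: "gripper": the opening, from 0 (shut) to 1 (fully open); "dp": the shift along the tool's x, y, z in m, a list of three; "delta_rot": the turn, a rotation vector about the tool's x, y, z in degrees, a list of three. A call has 1 to 10 rows; each row is the pose to reach, as a shift and turn from the pose commanded when the call began, along the tool's axes at that moment; what a row does not reach only later rows make up. A row lasts 1/12 s, in which the tool goes at most 41.7 mm and 7.16 degrees, less where a joint would pass 70% of its speed; a pose out of reach is approached as far as the arm can. A call with a gripper value outside its range is refused whole. The fingers move at their own pace and stop on an object; the grip force is fixed at half the most. Time passes only in rows, so rows that repeat a pose let the fingers close. It gives the time, the measured TCP pose, the force, the opening and the grip force at its end, in the units of the state.
- arm.sense(): the state, without advancing time (a new reading comes with each control period).
- arm.capture(name): name is "scene" or "side" or "wrist"; returns the picture (480x640x3 uint8, blue, green, red); there is no depth.
- arm.calibration(name): a dict with "camera_matrix" (3x3 intrinsics, pixels), "k1" (the pictures are not rectified: a ray, as slopes to the right and down, at radius r is drawn at 1 + k1 r^2 times it, then the intrinsics apply), "camera_from_world" (4x4, takes a point from world to camera coordinates); the wrist camera has in their place "hand_eye" (4x4, takes a point from camera to tool coordinates, whose origin is the TCP and whose axes are the flange's). Camera axes: x right, y up, looking along -z (the intrinsics and any distortion apply to the point x, -y, -z); pixel columns grow to the right and rows downward; lengths in m; the calibration is good to about 2 mm. A picture is of the moment at which its call begins: read the wrist's pose just before it. calibration takes no time and is no camera call.
- arm.job_done(): hands the job in; it is judged then, once.
The state is a dict: "time_s": time; "joint_pos": joint angles; "joint_velocities": joint speeds; "joint_torque": joint torques, N m; "tool_pos": TCP position; "tcp_rot": TCP orientation; "ft_force": force on the tool from outside, world axes, zero at the start; "moment": the same for the moment, N m; "opening": finger opening in m; "grasp_force": force on a finger pad.
Only numpy, scipy, OpenCV 4.12 (cv2) and the standard library are available. Lean on these libraries where they do the work, as an engineer would, in place of code of your own. Each camera call takes 0.05 s, during which the arm holds its last target. There are 200 camera calls.

## Working session

There is one attempt and no reset: what is moved stays moved. The work goes in short steps, Python scripts to look and compute and a tool call to move; the robot and the scene stay as the last step left them, time stands still between calls to the robot, and variables do not carry over. Pictures are saved under pics/ and viewed, at most 14 in all, crops included, and the job is handed in when it is done.

Besides the shell and the picture viewer there is one more tool, called after "Emit:" as a command line: name --argument value ..., lists and objects as JSON in quotes. jog_arm: Moves the arm, as the interface text tells. Its arguments: {"type":"object","properties":{"gripper":{"type":"array","items":{"type":"number"}},"dp":{"type":"array","items":{"type":"array","items":{"type":"number"}}},"delta_rot":{"type":"array","items":{"type":"array","items":{"type":"number"}}}},"required":["gripper","dp","delta_rot"]}

```bash
mkdir -p pics
python3 - <<'E'
from bench import arm
import cv2
s=arm.sense();print(s)
for n in("scene","side"):
    cv2.imwrite(f"pics/{n}0.png",arm.capture(n));print(arm.calibration(n))
print(arm.calibration("wrist"))
cv2.imwrite("pics/wrist0.png",arm.capture("wrist"))
E
```

```text
{'time_s': 0.0, 'joint_pos': array([-71.25819311,  40.51244389,  -1.58452152,  85.08328523,
         1.26026355,  54.48262741,  -4.325796  ]), 'joint_velocities': array([ 0.05505092,  0.04109108, -0.00746317,  0.10072481,  0.04590693,
        0.01349289, -0.00888236]), 'joint_torque': array([-1.50401629e-04, -8.83211875e+01,  1.23482477e+00, -2.36150551e+01,
        1.69684086e-02,  6.93554204e-03, -2.26955240e-05]), 'tool_pos': array([0.20718551, 0.53612195, 0.24984653]), 'tcp_rot': array([-1.79938930e+02,  3.27835995e-04,  1.58870505e+02]), 'ft_force': array([ 0.3379157 ,  0.13580478, -0.49252481]), 'moment': array([-0.02122313, -0.00261654,  0.00299307]), 'grasp_force': 0.0, 'opening': 0.08499555646044958}
{'camera_matrix': array([[504.02926625,   0.        , 321.55131246],
       [  0.        , 504.02926625, 243.88387783],
       [  0.        ,   0.        ,   1.        ]]), 'k1': -0.07001698182724782, 'camera_from_world': array([[ 7.77734354e-01,  6.28592768e-01, -6.38231911e-04,
        -4.65688007e-01],
       [-3.49572637e-01,  4.33356568e-01,  8.30663022e-01,
         1.4652
[... 505 characters left out ...]
0173 , -0.19250855],
       [-0.22460886,  0.67039252,  0.70719497, -0.67835285],
       [ 0.        ,  0.        ,  0.        ,  1.        ]])}
{'camera_matrix': array([[389.74200012,   0.        , 321.24404164],
       [  0.        , 389.74200012, 232.35938422],
       [  0.        ,   0.        ,   1.        ]]), 'k1': -0.028869670010596638, 'hand_eye': array([[-3.37926134e-04,  9.47560619e-01,  3.19575905e-01,
         8.24180530e-02],
       [ 9.99999852e-01,  1.83756680e-04,  5.12571465e-04,
         2.05528618e-04],
       [ 4.26968328e-04,  3.19576031e-01, -9.47560541e-01,
        -1.23993146e-01],
       [ 0.00000000e+00,  0.00000000e+00,  0.00000000e+00,
         1.00000000e+00]])}
```

View pics/scene0.png

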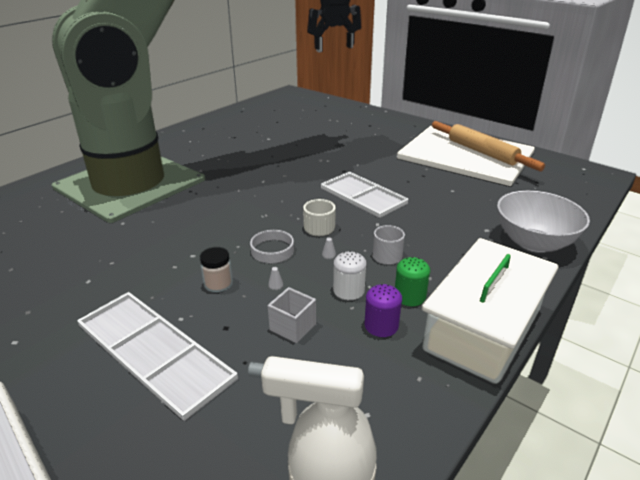

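View pics/side0.png

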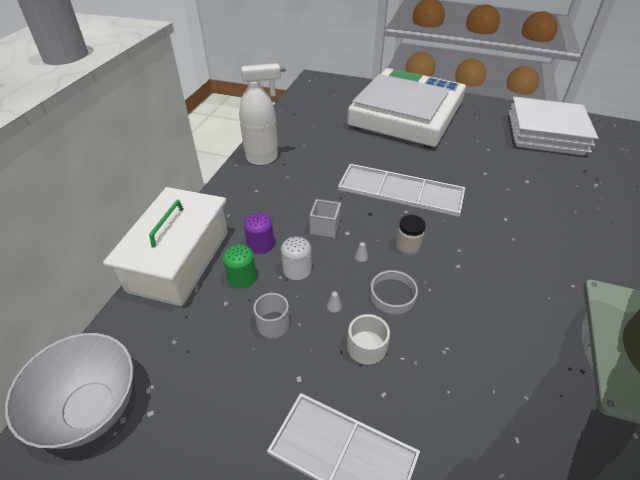

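Candidates for the shaker (scene pixels) are white/aluminium (349,275), purple (383,310) and green (412,281); the white one is meant. For the small ring they are (388,244), which is tall and wanted, and the wide low one (272,246), which is not. The ramekin is at (319,217), frame (292,315), jar (216,269) and nozzles (329,247) and (275,277). Tray3 is lower left, tray2 top.

```bash
cat > h.py <<'E'
import numpy as np,cv2
from bench import arm
from scipy.spatial.transform import Rotation as R
def cal(n,st=None):
    c=arm.calibration(n)
    if "hand_eye" in c:
        T=np.eye(4);T[:3,:3]=R.from_euler('xyz',st['tcp_rot'],degrees=True).as_matrix();T[:3,3]=st['tool_pos']
        M=np.linalg.inv(T@c['hand_eye'])
    else: M=c['camera_from_world']
    return c['camera_matrix'],c['k1'],M
def dist(k1): return np.array([k1,0,0,0,0.])
F=np.diag([1,-1,-1.])
def proj(C,P):
    K,k1,M=C; X=(np.asarray(P,float)@M[:3,:3].T+M[:3,3])@F
    return cv2.projectPoints(X.reshape(-1,1,3),np.zeros(3),np.zeros(3),K,dist(k1))[0].reshape(-1,2)
def plane(C,uv,z):
    K,k1,M=C; u=cv2.undistortPoints(np.array(uv,float).reshape(-1,1,2),K,dist(k1)).reshape(-1,2)
    d=np.c_[u,np.ones(len(u))]@F@M[:3,:3]; c=-M[:3,:3].T@M[:3,3]
    return (c+d*((z-c[2])/d[:,2])[:,None])[:,:2]
def circ(x,y,z,r):
    t=np.linspace(0,2*np.pi,48); return np.c_[x+r*np.cos(t),y+r*np.sin(t),0*t+z]
def rect(x,y,z,a,b,yaw):
    c,s=np.cos(np.radians(yaw)),np.sin(np.radians(yaw));p=np.array([[a,b],[-a,b],[-a,-b],[a,-b]])/2
    return np.c_[p@np.array([[c,s],[-s,c]])+[x,y],np.full(4,z)]
E
python3 - <<'E'
from h import *
A,B=cal("scene"),cal("side")
px={'ring':(.05,(389,234),(271,306)),'ramekin':(.05,(319,208),(369,331)),'frame':(.05,(292,302),(325,211)),'wide':(.022,(272,242),(394,287)),'jar':(.062,(215,256),(412,226)),'shaker_top':(.070,(349,254),(296,240)),'noz1':(.036,(329,236),(334,291)),'noz2':(.036,(275,265),(362,241)),'purple':(.07,(383,287),(258,216)),'green':(.07,(412,260),(239,248))}
for k,(z,a,b) in px.items():
    print(k,plane(A,[a],z).round(4),plane(B,[b],z).round(4))
for t,q in {'t3a':[(79,322),(128,294),(236,376),(184,413)],'t2a':[(321,187),(351,174),(407,201),(379,214)]}.items():
    p=plane(A,q,.012);print(t,p.round(4).tolist(),p.mean(0))
p=plane(B,[(348,167),(464,186),(461,210),(340,190)],.012);print('t3b',p.round(4).tolist(),p.mean(0))
p=plane(B,[(300,398),(418,455)],.012);print('t2b',p)
E
```

```text
ring [[0.6503 0.1322]] [[0.6447 0.1353]]
ramekin [[0.4906 0.1258]] [[0.4834 0.1316]]
frame [[ 0.6392 -0.1211]] [[ 0.6335 -0.1135]]
wide [[0.4719 0.0086]] [[0.4657 0.0108]]
jar [[ 0.4702 -0.1245]] [[ 0.461  -0.1112]]
shaker_top [[0.6477 0.0116]] [[ 6.516e-01 -1.000e-04]]
noz1 [[0.5559 0.0752]] [[0.5603 0.0632]]
noz2 [[ 0.5404 -0.0547]] [[ 0.5452 -0.0686]]
purple [[ 0.7391 -0.0261]] [[ 0.7429 -0.0379]]
green [[0.7375 0.0622]] [[0.7399 0.0502]]
t3a [[0.381, -0.3372], [0.3814, -0.2473], [0.6528, -0.2543], [0.6466, -0.3397]] [ 0.51548262 -0.29460557]
t2a [[0.3909, 0.2553], [0.4044, 0.3533], [0.5787, 0.3223], [0.5621, 0.2366]] [0.48402949 0.29186327]
t3b [[0.6436, -0.3245], [0.3729, -0.338], [0.3717, -0.2504], [0.6368, -0.2338]] [ 0.50624054 -0.28668051]
t2b [[0.55408581 0.24999176]
 [0.37675724 0.27623774]]
```

Emit:
jog_arm --gripper '[1, 1, 1, 1, 1, 1, 1, 1, 1, 1]' --dp '[[-0.466, -0.395, -0.1], [-0.466, -0.395, -0.1], [-0.466, -0.395, -0.1], [-0.466, -0.395, -0.1], [-0.466, -0.395, -0.1], [-0.466, -0.395, -0.1], [-0.466, -0.395, -0.1], [-0.466, -0.395, -0.1], [-0.466, -0.395, -0.1], [-0.466, -0.395, -0.1]]' --delta_rot '[[0, 0, -21.1], [0, 0, -21.1], [0, 0, -21.1], [0, 0, -21.1], [0, 0, -21.1], [0, 0, -21.1], [0, 0, -21.1], [0, 0, -21.1], [0, 0, -21.1], [0, 0, -21.1]]'

```text
time_s: 0.98
tool_pos: [0.4045, 0.1732, 0.318]
tcp_rot: [-180.0, -0.0, 180.0]
ft_force: [1.6, 0.6, 0.7]
opening: 0.0852
grasp_force: 0.0
```

Emit:
jog_arm --gripper '[1, 1, 1, 1, 1, 1, 1, 1]' --dp '[[-0.075, -0.173, -0.08], [-0.075, -0.173, -0.08], [-0.075, -0.173, -0.08], [-0.075, -0.173, -0.08], [-0.075, -0.173, -0.08], [-0.075, -0.173, -0.08], [-0.075, -0.173, -0.08], [-0.075, -0.173, -0.08]]' --delta_rot '[[0, 0, 0], [0, 0, 0], [0, 0, 0], [0, 0, 0], [0, 0, 0], [0, 0, 0], [0, 0, 0], [0, 0, 0]]'

```text
time_s: 1.65
tool_pos: [0.4787, 0.0026, 0.3973]
tcp_rot: [180.0, -0.0, 180.0]
ft_force: [-0.7, -0.2, -0.1]
opening: 0.0856
grasp_force: 0.0
```

```bash
cat >> h.py <<'E'
def draw(im,C,obj):
    for k,o in obj.items():
        if k[0]=='t' : L=[rect(o[0],o[1],.012,o[3],.094,o[2])]
        elif k=='frame': L=[rect(o[0],o[1],z,.052,.052,o[2]) for z in(0,.05)]
        else: L=[circ(o[0],o[1],z,o[2]) for z in(0,o[3])]
        for l in L: cv2.polylines(im,[np.round(proj(C,l)*8).astype(np.int32)],True,(0,0,255),1,cv2.LINE_AA,3)
    return im
E
python3 - <<'E'
from h import *
s=arm.sense();im=arm.capture("wrist");np.save("w1.npy",im);np.savez("w1s.npz",**{k:s[k] for k in('tool_pos','tcp_rot')});print(s['tool_pos'],s['tcp_rot'])
C=cal("wrist",s)
obj={'ring':(.648,.134,.028,.05),'ramekin':(.487,.129,.032,.05),'frame':(.636,-.117,0),'wide':(.469,.010,.041,.022),'jar':(.466,-.118,.025,.046),'shaker':(.65,.006,.027,.054),'noz1':(.558,.069,.013,.0),'noz2':(.543,-.062,.013,0),'t3':(.511,-.29,0,.274),'t2':(.482,.287,-9,.184)}
cv2.imwrite("pics/w1.png",draw(im.copy(),C,obj))
E
```

```text
[0.47865419 0.00262196 0.39730415] [ 1.79986396e+02 -3.95590690e-02  1.79979784e+02]
```

View pics/w1.png

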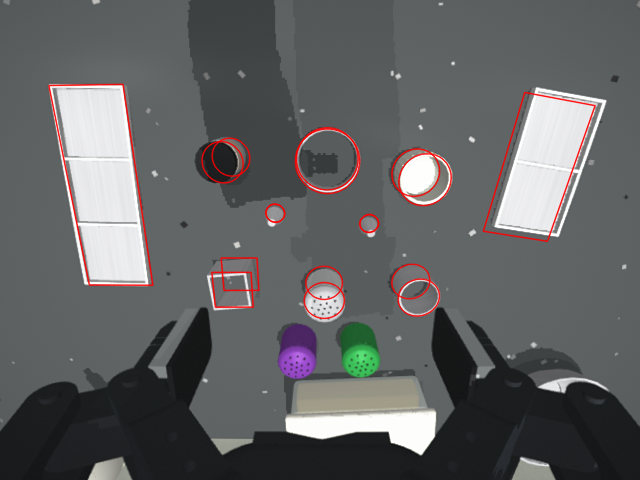

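Wrist picture: the model outlines fit. Ring top is at (418,297), ramekin (424,177), frame (231,291), jar lid (217,161), shaker (324,300), purple (297,360) and green (360,360). Only the tray2 outline is about 11 px off.

Run:
```python
from h import *
s=arm.sense();C=cal("wrist",dict(np.load("w1s.npz")))
for n,q in {'t2':[(536,88),(606,100),(558,236),(495,228)],'t3':[(49,85),(123,84),(152,284),(86,286)]}.items():
    p=plane(C,q,.012)
    l=(p[2]+p[3]-p[0]-p[1])/2
    print(n,p.round(4).tolist(),p.mean(0),np.linalg.norm(l),np.degrees(np.arctan2(l[1],l[0])))
im=np.load("w1.npy")
cv2.imwrite("pics/w1c.png",cv2.resize(im[120:330,180:460],None,fx=2.8,fy=2.8,interpolation=cv2.INTER_CUBIC))
```

```text
t2 [[0.3789, 0.269], [0.3921, 0.3612], [0.5732, 0.3335], [0.5614, 0.2425]] [0.47641135 0.30153903] 0.18382785696074658 -8.465799789623354
t3 [[0.374, -0.3362], [0.3741, -0.2423], [0.6467, -0.2434], [0.6504, -0.3418]] [ 0.51130807 -0.29093088] 0.27448139108950625 -0.6998788678515349
```

View pics/w1c.png

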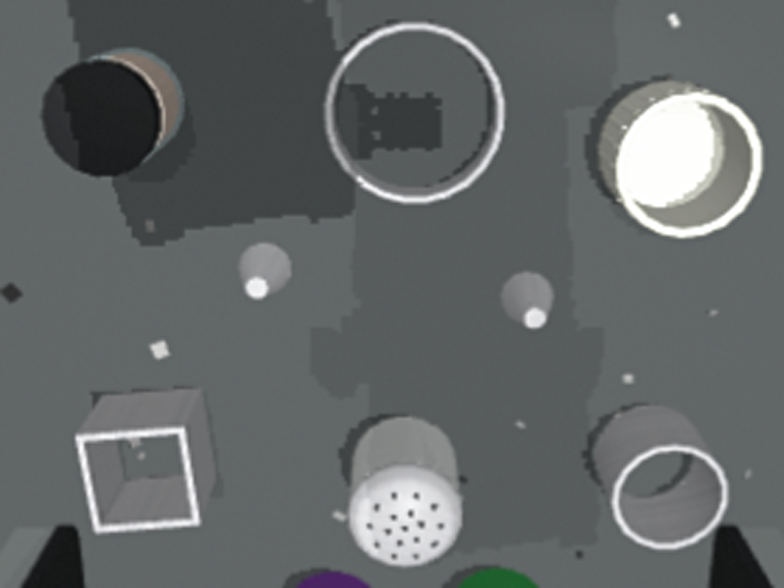

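The crop confirms the white dome shaker (405,513), frame, ring, ramekin and jar. The frame is turned slightly.

Run:
```python
from h import *
C=cal("wrist",dict(np.load("w1s.npz")))
f=lambda q:np.array(q,float)/2.8+[180,120]-.3
for n,z,q in [('ring',.05,(670,497)),('ramekin',.05,(689,165)),('jar',.062,(101,118)),('wide',.022,(415,112)),('shaker',.056,(405,513)),('n1',.036,(535,318)),('n2',.036,(257,288))]: print(n,plane(C,[f(q)],z))
p=plane(C,f([(76,432),(184,428),(200,523),(96,532)]),.05);print(p,p.mean(0))
for a,b in((0,1),(3,2),(0,3),(1,2)): d=p[b]-p[a];print(np.degrees(np.arctan2(d[1],d[0])),np.linalg.norm(d))
print(arm.sense()['tool_pos'])
```

```text
ring [[0.6476634  0.13496057]]
ramekin [[0.48568156 0.13038859]]
jar [[ 0.4633452  -0.12135878]]
wide [[0.46672837 0.01111525]]
shaker [[0.6528359  0.00667839]]
n1 [[0.56091089 0.06771326]]
n2 [[ 0.54610489 -0.06228523]]
[[ 0.61314334 -0.14934286]
 [ 0.61100639 -0.09784688]
 [ 0.6617045  -0.0932827 ]
 [ 0.66681738 -0.14469204]] [ 0.6381679  -0.12129112]
92.37626269979417 0.05154029991230084
95.67964017831738 0.05166296497935379
4.952268968039063 0.053875162002219944
5.1442766714110855 0.05090314242919988
[0.47856193 0.00304029 0.39725655]
```

Emit:
jog_arm --gripper '[1, 1, 1, 1, 1, 1, 1, 1, 1, 1]' --dp '[[-0.169, 0.132, 0.277], [-0.169, 0.132, 0.277], [-0.169, 0.132, 0.277], [-0.169, 0.132, 0.277], [-0.169, 0.132, 0.277], [-0.169, 0.132, 0.277], [-0.169, 0.132, 0.277], [-0.169, 0.132, 0.277], [-0.169, 0.132, 0.277], [-0.169, 0.132, 0.277]]' --delta_rot '[[0, 0, 0], [0, 0, 0], [0, 0, 0], [0, 0, 0], [0, 0, 0], [0, 0, 0], [0, 0, 0], [0, 0, 0], [0, 0, 0], [0, 0, 0]]'

```text
time_s: 2.53
tool_pos: [0.6466, 0.137, 0.1161]
tcp_rot: [-180.0, -0.3, -179.8]
ft_force: [-1.6, -0.6, -0.3]
opening: 0.0859
grasp_force: 0.0
```

Emit:
jog_arm --gripper '[1, 1, 1, 1, 1, 0, 0, 0, 0, 0]' --dp '[[0, 0, 0.02], [0, 0, 0.04], [0, 0, 0.06], [0, 0, 0.084], [0, 0, 0.084], [0, 0, 0.084], [0, 0, 0.084], [0, 0, 0.084], [0, 0, 0.084], [0, 0, 0.084]]' --delta_rot '[[0, 0, 0], [0, 0, 0], [0, 0, 0], [0, 0, 0], [0, 0, 0], [0, 0, 0], [0, 0, 0], [0, 0, 0], [0, 0, 0], [0, 0, 0]]'

```text
time_s: 3.37
tool_pos: [0.6487, 0.1344, 0.0391]
tcp_rot: [180.0, 0.1, 180.0]
ft_force: [-4.5, -0.8, 12.6]
opening: 0.0545
grasp_force: 61.5
```

Emit:
jog_arm --gripper '[0, 0, 0, 0, 0, 0, 0, 0, 0, 0]' --dp '[[0, 0, -0.03], [0, 0, -0.07], [0, 0, -0.11], [0.138, -0.426, -0.12], [0.138, -0.426, -0.12], [0.138, -0.426, -0.12], [0.138, -0.426, -0.12], [0.138, -0.426, -0.12], [0.138, -0.426, -0.12], [0.138, -0.426, -0.12]]' --delta_rot '[[0, 0, 0], [0, 0, 0], [0, 0, 0], [0, 0, 0], [0, 0, 0], [0, 0, 0], [0, 0, 0], [0, 0, 0], [0, 0, 0], [0, 0, 0]]'

```text
time_s: 4.2
tool_pos: [0.5573, -0.145, 0.1548]
tcp_rot: [-180.0, 0.1, 180.0]
ft_force: [0.8, -0.6, -0.3]
opening: 0.0544
grasp_force: 63.8
```

Emit:
jog_arm --gripper '[0, 0, 0, 0, 0, 0, 0, 0, 0, 0]' --dp '[[0.046, -0.146, 0], [0.046, -0.146, 0], [0.046, -0.146, 0], [0.046, -0.146, 0], [0.046, -0.146, 0], [0.046, -0.146, 0.03], [0.046, -0.146, 0.06], [0.046, -0.146, 0.09], [0.046, -0.146, 0.1], [0.046, -0.146, 0.1]]' --delta_rot '[[0, 0, 0], [0, 0, 0], [0, 0, 0], [0, 0, 0], [0, 0, 0], [0, 0, 0], [0, 0, 0], [0, 0, 0], [0, 0, 0], [0, 0, 0]]'

```text
time_s: 5.03
tool_pos: [0.5114, -0.2888, 0.0523]
tcp_rot: [180.0, -0.1, 180.0]
ft_force: [-0.4, -0.3, -0.2]
opening: 0.0544
grasp_force: 63.8
```

Emit:
jog_arm --gripper '[0, 0, 0, 0, 0, 0]' --dp '[[0, 0, 0.003], [0, 0, 0.006], [0, 0, 0.008], [0, 0, 0.009], [0, 0, 0.01], [0, 0, 0.01]]' --delta_rot '[[0, 0, 0], [0, 0, 0], [0, 0, 0], [0, 0, 0], [0, 0, 0], [0, 0, 0]]'

```text
time_s: 5.53
tool_pos: [0.5119, -0.2893, 0.0434]
tcp_rot: [-180.0, 0.0, 180.0]
ft_force: [0.8, -0.4, -0.2]
opening: 0.0547
grasp_force: 63.8
```

Emit:
jog_arm --gripper '[0, 0, 1, 1, 1, 1, 1, 1, 1, 1]' --dp '[[0, 0, 0.001], [0, 0, 0.0015], [0, 0, 0.0015], [0, 0, 0.0015], [0, 0, 0.0015], [0, 0, 0.0015], [0, 0, 0.0015], [0, 0, -0.03], [0, 0, -0.07], [0, 0, -0.11]]' --delta_rot '[[0, 0, 0], [0, 0, 0], [0, 0, 0], [0, 0, 0], [0, 0, 0], [0, 0, 0], [0, 0, 0], [0, 0, 0], [0, 0, 0], [0, 0, 0]]'

```text
time_s: 6.37
tool_pos: [0.5114, -0.2889, 0.1542]
tcp_rot: [180.0, -0.1, 180.0]
ft_force: [0.5, -1.3, 0.9]
opening: 0.0855
grasp_force: 0.0
```

Run:
```python
from h import *
s=arm.sense();im=arm.capture("wrist");C=cal("wrist",s);print(s['tool_pos'],s['ft_force'])
obj={'ring':(.511,-.291,.028,.053),'t3':(.5113,-.2909,-.7,.274)}
cv2.imwrite("pics/w2.png",draw(im,C,obj))
```

```text
[ 0.51140999 -0.28889577  0.15419879] [ 0.45775427 -1.30313159  0.89516167]
```

View pics/w2.png

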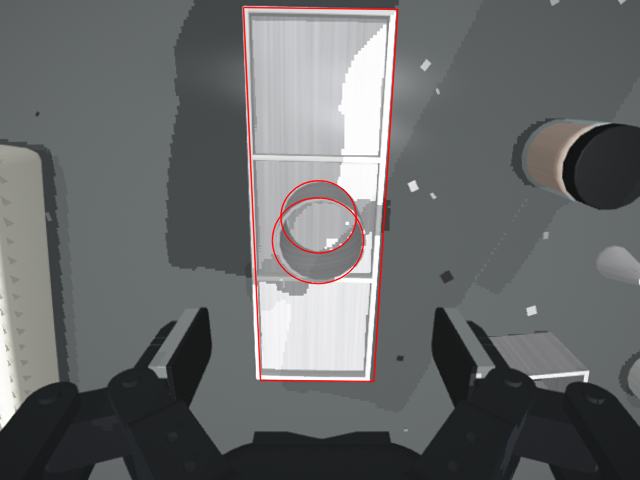

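The ring stands upright in tray3's middle compartment. Next the shaker.

Emit:
jog_arm --gripper '[1, 1, 1, 1, 1, 1, 1, 1, 1, 1]' --dp '[[-0.141, 0.2955, 0], [-0.141, 0.2955, 0], [-0.141, 0.2955, 0], [-0.141, 0.2955, 0], [-0.141, 0.2955, 0], [-0.141, 0.2955, 0], [-0.141, 0.2955, 0], [-0.141, 0.2955, 0], [-0.141, 0.2955, 0], [-0.141, 0.2955, 0.02]]' --delta_rot '[[0, 0, 0], [0, 0, 0], [0, 0, 0], [0, 0, 0], [0, 0, 0], [0, 0, 0], [0, 0, 0], [0, 0, 0], [0, 0, 0], [0, 0, 0]]'

```text
time_s: 7.25
tool_pos: [0.6548, 0.0088, 0.1354]
tcp_rot: [180.0, 0.3, -179.9]
ft_force: [0.8, -1.8, 0.7]
opening: 0.0854
grasp_force: 0.0
```

Emit:
jog_arm --gripper '[1, 1, 1, 1, 1, 0, 0, 0, 0, 0]' --dp '[[0, 0, 0.025], [0, 0, 0.05], [0, 0, 0.075], [0, 0, 0.096], [0, 0, 0.096], [0, 0, 0.096], [0, 0, 0.096], [0, 0, 0.096], [0, 0, 0.096], [0, 0, 0.096]]' --delta_rot '[[0, 0, 0], [0, 0, 0], [0, 0, 0], [0, 0, 0], [0, 0, 0], [0, 0, 0], [0, 0, 0], [0, 0, 0], [0, 0, 0], [0, 0, 0]]'

```text
time_s: 8.08
tool_pos: [0.6538, 0.0062, 0.0392]
tcp_rot: [180.0, 0.1, 180.0]
ft_force: [-1.8, 0.5, 9.9]
opening: 0.0529
grasp_force: 62.5
```

Emit:
jog_arm --gripper '[0, 0, 0, 0, 0, 0, 0, 0, 0, 0]' --dp '[[0, 0, -0.03], [0, 0, -0.07], [0, 0, -0.11], [0.053, -0.298, -0.12], [0.053, -0.298, -0.12], [0.053, -0.298, -0.12], [0.053, -0.298, -0.12], [0.053, -0.298, -0.12], [0.053, -0.298, -0.12], [0.053, -0.298, -0.12]]' --delta_rot '[[0, 0, 0], [0, 0, 0], [0, 0, 0], [0, 0, 0], [0, 0, 0], [0, 0, 0], [0, 0, 0], [0, 0, 0], [0, 0, 0], [0, 0, 0]]'

```text
time_s: 8.92
tool_pos: [0.6013, -0.283, 0.1584]
tcp_rot: [-179.9, 0.1, 180.0]
ft_force: [0.5, 0.7, -1.0]
opening: 0.0528
grasp_force: 63.6
```

Emit:
jog_arm --gripper '[0, 0, 0, 0, 0, 0, 0, 0, 0, 0]' --dp '[[0, -0.006, 0], [0, -0.006, 0.03], [0, -0.006, 0.06], [0, -0.006, 0.09], [0, -0.006, 0.106], [0, -0.006, 0.109], [0, -0.006, 0.111], [0, -0.006, 0.113], [0, -0.006, 0.114], [0, -0.006, 0.114]]' --delta_rot '[[0, 0, 0], [0, 0, 0], [0, 0, 0], [0, 0, 0], [0, 0, 0], [0, 0, 0], [0, 0, 0], [0, 0, 0], [0, 0, 0], [0, 0, 0]]'

```text
time_s: 9.75
tool_pos: [0.6023, -0.287, 0.0439]
tcp_rot: [-180.0, 0.1, 180.0]
ft_force: [-0.5, 0.9, -1.7]
opening: 0.0526
grasp_force: 63.6
```

Emit:
jog_arm --gripper '[0, 0, 1, 1, 1, 1, 1, 1, 1, 1]' --dp '[[0, 0, 0.001], [0, 0, 0.002], [0, 0, 0.002], [0, 0, 0.002], [0, 0, 0.002], [0, 0, 0.002], [0, 0, 0.002], [0, 0, -0.03], [0, 0, -0.07], [0, 0, -0.11]]' --delta_rot '[[0, 0, 0], [0, 0, 0], [0, 0, 0], [0, 0, 0], [0, 0, 0], [0, 0, 0], [0, 0, 0], [0, 0, 0], [0, 0, 0], [0, 0, 0]]'

```text
time_s: 10.58
tool_pos: [0.6014, -0.2866, 0.1538]
tcp_rot: [180.0, -0.1, 180.0]
ft_force: [0.8, -0.9, 0.7]
opening: 0.0854
grasp_force: 0.0
```

Emit:
jog_arm --gripper '[1, 1, 1, 1, 1, 1, 1, 1, 1, 1]' --dp '[[0.116, 0.417, 0], [0.116, 0.417, 0], [0.116, 0.417, 0], [0.116, 0.417, 0], [0.116, 0.417, 0], [0.116, 0.417, 0], [0.116, 0.417, 0], [0.116, 0.417, 0], [0.116, 0.417, 0], [0.116, 0.417, 0]]' --delta_rot '[[0, 0, 0], [0, 0, 0], [0, 0, 0], [0, 0, 0], [0, 0, 0], [0, 0, 0], [0, 0, 0], [0, 0, 0], [0, 0, 0], [0, 0, 0]]'

```text
time_s: 11.42
tool_pos: [0.4896, 0.1165, 0.1529]
tcp_rot: [180.0, 0.0, 180.0]
ft_force: [0.6, 0.3, 0.7]
opening: 0.0854
grasp_force: 0.0
```

Emit:
jog_arm --gripper '[1, 1, 1, 1, 1, 1, 0, 0, 0, 0]' --dp '[[0.004, 0.0145, 0], [0.004, 0.0145, 0.03], [0.004, 0.0145, 0.06], [0.004, 0.0145, 0.09], [0.004, 0.0145, 0.115], [0.004, 0.0145, 0.115], [0.004, 0.0145, 0.115], [0.004, 0.0145, 0.115], [0.004, 0.0145, 0.115], [0.004, 0.0145, 0.115]]' --delta_rot '[[0, 0, 0], [0, 0, 0], [0, 0, 0], [0, 0, 0], [0, 0, 0], [0, 0, 0], [0, 0, 0], [0, 0, 0], [0, 0, 0], [0, 0, 0]]'

```text
time_s: 12.25
tool_pos: [0.4871, 0.1294, 0.0396]
tcp_rot: [180.0, 0.1, 180.0]
ft_force: [-1.6, -0.3, 13.2]
opening: 0.0615
grasp_force: 66.8
```

Emit:
jog_arm --gripper '[0, 0, 0, 0, 0, 0, 0, 0, 0, 0]' --dp '[[0, 0, -0.03], [0, 0, -0.07], [0, 0, -0.11], [0.066, -0.419, -0.12], [0.066, -0.419, -0.12], [0.066, -0.419, -0.12], [0.066, -0.419, -0.12], [0.066, -0.419, -0.12], [0.066, -0.419, -0.12], [0.066, -0.419, -0.12]]' --delta_rot '[[0, 0, 0], [0, 0, 0], [0, 0, 0], [0, 0, 0], [0, 0, 0], [0, 0, 0], [0, 0, 0], [0, 0, 0], [0, 0, 0], [0, 0, 0]]'

```text
time_s: 13.08
tool_pos: [0.4403, -0.161, 0.156]
tcp_rot: [-179.9, 0.1, 180.0]
ft_force: [0.1, -0.5, -1.1]
opening: 0.0609
grasp_force: 66.9
```

Emit:
jog_arm --gripper '[0, 0, 0, 0, 0, 0, 0, 0, 0, 0]' --dp '[[0.019, -0.128, 0], [0.019, -0.128, 0], [0.019, -0.128, 0], [0.019, -0.128, 0], [0.019, -0.128, 0], [0.019, -0.128, 0.03], [0.019, -0.128, 0.06], [0.019, -0.128, 0.09], [0.019, -0.128, 0.102], [0.019, -0.128, 0.102]]' --delta_rot '[[0, 0, 0], [0, 0, 0], [0, 0, 0], [0, 0, 0], [0, 0, 0], [0, 0, 0], [0, 0, 0], [0, 0, 0], [0, 0, 0], [0, 0, 0]]'

```text
time_s: 13.92
tool_pos: [0.4216, -0.2853, 0.0513]
tcp_rot: [179.9, -0.1, -179.9]
ft_force: [-0.6, 0.4, -1.1]
opening: 0.0613
grasp_force: 66.7
```

Emit:
jog_arm --gripper '[0, 0, 0, 0, 0, 0]' --dp '[[0, 0, 0.003], [0, 0, 0.006], [0, 0, 0.008], [0, 0, 0.009], [0, 0, 0.01], [0, 0, 0.01]]' --delta_rot '[[0, 0, 0], [0, 0, 0], [0, 0, 0], [0, 0, 0], [0, 0, 0], [0, 0, 0]]'

```text
time_s: 14.42
tool_pos: [0.4219, -0.2869, 0.0429]
tcp_rot: [-180.0, 0.0, 180.0]
ft_force: [0.1, -0.1, -2.0]
opening: 0.0612
grasp_force: 66.7
```

Emit:
jog_arm --gripper '[0, 0, 1, 1, 1, 1, 1, 1, 1, 1]' --dp '[[0, 0, 0.0005], [0, 0, 0.001], [0, 0, 0.001], [0, 0, 0.001], [0, 0, 0.001], [0, 0, 0.001], [0, 0, 0.001], [0, 0, -0.03], [0, 0, -0.07], [0, 0, -0.11]]' --delta_rot '[[0, 0, 0], [0, 0, 0], [0, 0, 0], [0, 0, 0], [0, 0, 0], [0, 0, 0], [0, 0, 0], [0, 0, 0], [0, 0, 0], [0, 0, 0]]'

```text
time_s: 15.25
tool_pos: [0.4213, -0.2863, 0.1537]
tcp_rot: [179.9, -0.1, 180.0]
ft_force: [0.9, -1.3, 0.1]
opening: 0.0853
grasp_force: 0.0
```

Emit:
jog_arm --gripper '[1, 1, 1, 1, 1, 1, 1, 1, 1, 1]' --dp '[[-0.042, 0.165, 0], [-0.042, 0.165, 0], [-0.042, 0.165, 0], [-0.042, 0.165, 0], [-0.042, 0.165, 0], [-0.042, 0.165, 0.02], [-0.042, 0.165, 0.04], [-0.042, 0.165, 0.04], [-0.042, 0.165, 0.04], [-0.042, 0.165, 0.04]]' --delta_rot '[[0, 0, 0], [0, 0, 0], [0, 0, 0], [0, 0, 0], [0, 0, 0], [0, 0, 0], [0, 0, 0], [0, 0, 0], [0, 0, 0], [0, 0, 0]]'

```text
time_s: 16.08
tool_pos: [0.4641, -0.1221, 0.1134]
tcp_rot: [-180.0, 0.0, 179.9]
ft_force: [0.1, -0.4, -0.3]
opening: 0.0855
grasp_force: 0.0
```

Emit:
jog_arm --gripper '[1, 1, 1, 1, 0, 0, 0, 0, 0, 0]' --dp '[[0, 0, 0.025], [0, 0, 0.05], [0, 0, 0.077], [0, 0, 0.077], [0, 0, 0.077], [0, 0, 0.077], [0, 0, 0.077], [0, 0, 0.077], [0, 0, 0.077], [0, 0, 0.077]]' --delta_rot '[[0, 0, 0], [0, 0, 0], [0, 0, 0], [0, 0, 0], [0, 0, 0], [0, 0, 0], [0, 0, 0], [0, 0, 0], [0, 0, 0], [0, 0, 0]]'

```text
time_s: 16.92
tool_pos: [0.4646, -0.1222, 0.0376]
tcp_rot: [-180.0, 0.1, 179.9]
ft_force: [-2.2, -0.5, 20.9]
opening: 0.0483
grasp_force: 59.2
```

Emit:
jog_arm --gripper '[0, 0, 0, 0, 0, 0, 0, 0, 0, 0]' --dp '[[0, 0, -0.03], [0, 0, -0.07], [0, 0, -0.11], [0.032, 0.43, -0.12], [0.032, 0.43, -0.12], [0.032, 0.43, -0.12], [0.032, 0.43, -0.12], [0.032, 0.43, -0.12], [0.032, 0.43, -0.12], [0.032, 0.43, -0.12]]' --delta_rot '[[0, 0, 0], [0, 0, 0], [0, 0, 0], [0, 0, 0], [0, 0, 0], [0, 0, 0], [0, 0, 0], [0, 0, 0], [0, 0, 0], [0, 0, 0]]'

```text
time_s: 17.75
tool_pos: [0.4419, 0.1711, 0.1537]
tcp_rot: [180.0, 0.1, 180.0]
ft_force: [1.2, -0.2, -1.6]
opening: 0.0478
grasp_force: 64.2
```

Emit:
jog_arm --gripper '[0, 0, 0, 0, 0, 0, 0, 0, 0, 0]' --dp '[[0.01, 0.136, 0], [0.01, 0.136, 0], [0.01, 0.136, 0], [0.01, 0.136, 0], [0.01, 0.136, 0], [0.01, 0.136, 0.03], [0.01, 0.136, 0.06], [0.01, 0.136, 0.09], [0.01, 0.136, 0.1], [0.01, 0.136, 0.1]]' --delta_rot '[[0, 0, 0], [0, 0, 0], [0, 0, 0], [0, 0, 0], [0, 0, 0], [0, 0, 0], [0, 0, 0], [0, 0, 0], [0, 0, 0], [0, 0, 0]]'

```text
time_s: 18.58
tool_pos: [0.432, 0.304, 0.0515]
tcp_rot: [-179.9, -0.1, 179.9]
ft_force: [0.0, 0.0, -2.9]
opening: 0.0478
grasp_force: 64.0
```

Emit:
jog_arm --gripper '[0, 0, 0, 0, 0, 0]' --dp '[[0, 0, 0.003], [0, 0, 0.006], [0, 0, 0.008], [0, 0, 0.009], [0, 0, 0.01], [0, 0, 0.01]]' --delta_rot '[[0, 0, 0], [0, 0, 0], [0, 0, 0], [0, 0, 0], [0, 0, 0], [0, 0, 0]]'

```text
time_s: 19.08
tool_pos: [0.4325, 0.305, 0.0426]
tcp_rot: [180.0, 0.0, 180.0]
ft_force: [0.1, -0.8, -2.3]
opening: 0.0481
grasp_force: 64.0
```

Grasped at .0376, so touchdown is near .0406; 2 mm more.

Emit:
jog_arm --gripper '[0, 0, 0, 1, 1, 1, 1, 1, 1, 1]' --dp '[[0, 0, 0.001], [0, 0, 0.002], [0, 0, 0.002], [0, 0, 0.002], [0, 0, 0.002], [0, 0, 0.002], [0, 0, 0.002], [0, 0, -0.03], [0, 0, -0.07], [0, 0, -0.11]]' --delta_rot '[[0, 0, 0], [0, 0, 0], [0, 0, 0], [0, 0, 0], [0, 0, 0], [0, 0, 0], [0, 0, 0], [0, 0, 0], [0, 0, 0], [0, 0, 0]]'

```text
time_s: 19.92
tool_pos: [0.432, 0.3046, 0.1534]
tcp_rot: [-179.9, -0.1, 180.0]
ft_force: [0.4, -0.0, -0.6]
opening: 0.0852
grasp_force: 0.0
```

Emit:
jog_arm --gripper '[1, 1, 1, 1, 1, 1, 1, 1, 1, 1]' --dp '[[-0.206, -0.426, 0], [-0.206, -0.426, 0], [-0.206, -0.426, 0], [-0.206, -0.426, 0], [-0.206, -0.426, 0], [-0.206, -0.426, 0], [-0.206, -0.426, 0], [-0.206, -0.426, 0], [-0.206, -0.426, 0], [-0.206, -0.426, 0]]' --delta_rot '[[0, 0, 0], [0, 0, 0], [0, 0, 0], [0, 0, 0], [0, 0, 0], [0, 0, 0], [0, 0, 0], [0, 0, 0], [0, 0, 0], [0, 0, 0]]'

```text
time_s: 20.75
tool_pos: [0.6141, -0.0725, 0.1525]
tcp_rot: [-180.0, -0.0, 179.9]
ft_force: [-0.1, 0.6, 0.2]
opening: 0.0855
grasp_force: 0.0
```

Emit:
jog_arm --gripper '[1, 1, 1, 1, 1, 1, 1]' --dp '[[-0.024, -0.048, 0], [-0.024, -0.048, 0], [-0.024, -0.048, 0.02], [-0.024, -0.048, 0.04], [-0.024, -0.048, 0.04], [-0.024, -0.048, 0.04], [-0.024, -0.048, 0.04]]' --delta_rot '[[0, 0, -4.5], [0, 0, -4.5], [0, 0, -4.5], [0, 0, -4.5], [0, 0, -4.5], [0, 0, -4.5], [0, 0, -4.5]]'

```text
time_s: 21.33
tool_pos: [0.638, -0.1181, 0.1135]
tcp_rot: [-180.0, 0.1, -175.5]
ft_force: [-0.6, -1.1, 0.7]
opening: 0.0853
grasp_force: 0.0
```

Emit:
jog_arm --gripper '[1, 1, 1, 1, 0, 0, 0, 0, 0, 0]' --dp '[[0, 0, 0.025], [0, 0, 0.05], [0, 0, 0.075], [0, 0, 0.075], [0, 0, 0.075], [0, 0, 0.075], [0, 0, 0.075], [0, 0, 0.075], [0, 0, 0.075], [0, 0, 0.075]]' --delta_rot '[[0, 0, 0], [0, 0, 0], [0, 0, 0], [0, 0, 0], [0, 0, 0], [0, 0, 0], [0, 0, 0], [0, 0, 0], [0, 0, 0], [0, 0, 0]]'

```text
time_s: 22.17
tool_pos: [0.6386, -0.1184, 0.0398]
tcp_rot: [-180.0, 0.2, -175.5]
ft_force: [-3.0, 0.6, 13.1]
opening: 0.051
grasp_force: 62.1
```

Emit:
jog_arm --gripper '[0, 0, 0, 0, 0, 0, 0, 0, 0, 0]' --dp '[[0, 0, -0.03], [0, 0, -0.07], [0, 0, -0.11], [0.085, 0.421, -0.12], [0.085, 0.421, -0.12], [0.085, 0.421, -0.12], [0.085, 0.421, -0.12], [0.085, 0.421, -0.12], [0.085, 0.421, -0.12], [0.085, 0.421, -0.12]]' --delta_rot '[[0, 0, 0], [0, 0, 0], [0, 0, 0], [0, 0, 4.5], [0, 0, 4.5], [0, 0, 4.5], [0, 0, 4.5], [0, 0, 4.5], [0, 0, 4.5], [0, 0, 4.5]]'

```text
time_s: 23.0
tool_pos: [0.5573, 0.1641, 0.1558]
tcp_rot: [180.0, 0.1, 180.0]
ft_force: [0.1, -0.0, -0.4]
opening: 0.051
grasp_force: 63.3
```

Yaw is now 180; remaining world shift is (-.036, .130), turn 8 to align with the tray.

Emit:
jog_arm --gripper '[0, 0, 0, 0, 0, 0, 0, 0, 0, 0]' --dp '[[0.036, 0.13, 0], [0.036, 0.13, 0], [0.036, 0.13, 0], [0.036, 0.13, 0], [0.036, 0.13, 0], [0.036, 0.13, 0.03], [0.036, 0.13, 0.06], [0.036, 0.13, 0.09], [0.036, 0.13, 0.102], [0.036, 0.13, 0.102]]' --delta_rot '[[0, 0, 8], [0, 0, 8], [0, 0, 8], [0, 0, 8], [0, 0, 8], [0, 0, 8], [0, 0, 8], [0, 0, 8], [0, 0, 8], [0, 0, 8]]'

```text
time_s: 23.83
tool_pos: [0.5215, 0.2911, 0.0508]
tcp_rot: [-179.9, -0.1, 171.9]
ft_force: [-1.4, 0.0, -0.2]
opening: 0.0512
grasp_force: 63.2
```

Emit:
jog_arm --gripper '[0, 0, 0, 0, 0, 0]' --dp '[[0, 0, 0.003], [0, 0, 0.006], [0, 0, 0.008], [0, 0, 0.009], [0, 0, 0.01], [0, 0, 0.01]]' --delta_rot '[[0, 0, 0], [0, 0, 0], [0, 0, 0], [0, 0, 0], [0, 0, 0], [0, 0, 0]]'

```text
time_s: 24.33
tool_pos: [0.5221, 0.2924, 0.0428]
tcp_rot: [180.0, 0.0, 172.0]
ft_force: [-0.7, 0.0, 3.8]
opening: 0.0508
grasp_force: 63.7
```

Touching; release, rise, back off toward the middle for a check.

Emit:
jog_arm --gripper '[1, 1, 1, 1, 1, 1, 1, 1, 1, 1]' --dp '[[0, 0, 0], [0, 0, 0], [0, 0, 0], [0, 0, 0], [0, 0, 0], [0, 0, -0.03], [0, 0, -0.07], [0, 0, -0.11], [0, 0, -0.15], [0, 0, -0.19]]' --delta_rot '[[0, 0, 0], [0, 0, 0], [0, 0, 0], [0, 0, 0], [0, 0, 0], [0, 0, 0], [0, 0, 0], [0, 0, 0], [0, 0, 0], [0, 0, 0]]'

```text
time_s: 25.17
tool_pos: [0.5216, 0.292, 0.2343]
tcp_rot: [-180.0, -0.0, 172.0]
ft_force: [0.6, 0.1, -0.8]
opening: 0.0853
grasp_force: 0.0
```

Emit:
jog_arm --gripper '[1, 1, 1, 1, 1, 1, 1, 1, 1, 1]' --dp '[[0, -0.28, -0.15], [0, -0.28, -0.15], [0, -0.28, -0.15], [0, -0.28, -0.15], [0, -0.28, -0.15], [0, -0.28, -0.15], [0, -0.28, -0.15], [0, -0.28, -0.15], [0, -0.28, -0.15], [0, -0.28, -0.15]]' --delta_rot '[[0, 0, -8], [0, 0, -8], [0, 0, -8], [0, 0, -8], [0, 0, -8], [0, 0, -8], [0, 0, -8], [0, 0, -8], [0, 0, -8], [0, 0, -8]]'

```text
time_s: 26.0
tool_pos: [0.4828, 0.0141, 0.3827]
tcp_rot: [-180.0, 0.1, 179.8]
ft_force: [-0.1, 1.4, 0.0]
opening: 0.085
grasp_force: 0.0
```

Run:
```python
from h import *
s=arm.sense();im=arm.capture("wrist");C=cal("wrist",s);print(s['tool_pos'],s['ft_force'],s['time_s'])
obj={'ring':(.511,-.291,.028,.053),'ramekin':(.421,-.29,.032,.053),'shaker':(.601,-.292,.027,.057),'jar':(.432,.308,.025,.049),'frame':(.521,.295,-8.5),'wide':(.4667,.0111,.041,.022),'noz1':(.561,.068,.013,.0),'noz2':(.546,-.062,.013,0),'t3':(.5113,-.2909,-.7,.274),'t2':(.4764,.3015,-8.5,.184)}
cv2.imwrite("pics/w3.png",draw(im,C,obj));cv2.imwrite("pics/s3.png",draw(arm.capture("scene"),cal("scene"),obj))
```

```text
[0.48276856 0.01407739 0.38274185] [-0.08083686  1.4081191   0.00359073] 26.0
```

View pics/w3.png

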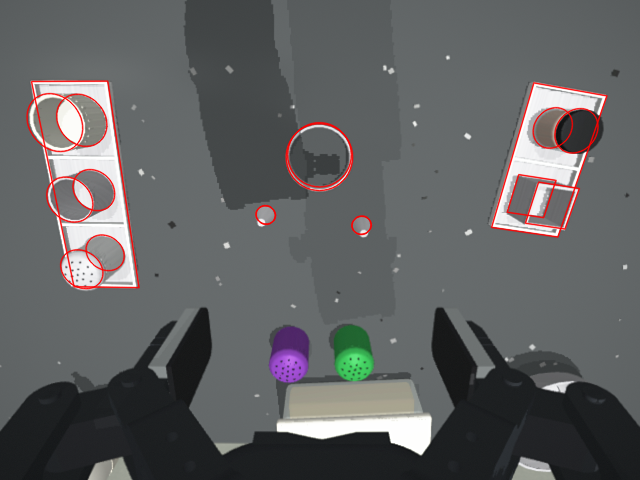

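View pics/s3.png

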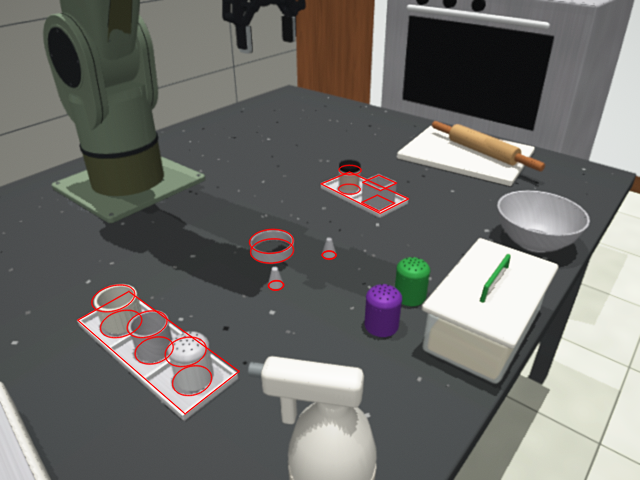

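Both views show all five things upright and centred in their own compartments. The wide ring and nozzles have not moved, and the gripper is clear. I'll hand in.

```bash
python3 -c "
from bench import arm
print(arm.job_done())"
```

```text
the job is handed in; nothing more can be done
None
```

Both kits are made up and handed in at about 26 s: all five things stand upright in their own compartments, and the wide ring and both nozzles were left where they stood. The final camera check showed this, but the hand-in returned no verdict.

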